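# Lock the odour filter into the tilted-out bin

## Robot

A 6-joint arm with a two-finger parallel gripper is mounted at the origin on the work surface. World frame = base frame: x ahead of the robot, y to its left, z up, the work surface at z = 0. Lengths are in m, angles in rad, forces in N, time in s.
With the tool pointing down it reaches from about 0.375 to 0.9 m from the base axis. Payload 3.1 kg.
Tool frame: the origin (TCP) lies at the centre of the arm's flange, where the gripper is bolted on; the fingertips stand 182 mm ahead of it and the grasp point (between the pads) lies 164 mm ahead of it; z points along the fingers, y is the line along which they close (so a half turn about z gives the same grasp; the last joint's range is limited). The gripper opens to 87 mm and grips with 3 to 60 N. Pads are 19 mm wide; open, the fingers measure 117 mm over their backs; the gripper's body (75 mm by 190 mm) begins 51 mm behind the grasp point.
Start: joints at [-1.478, 0.527, 1.433, -0, 1.181, -0.178], TCP at [0.168, -0.602, 0.405] pointing down, gripper open.
Joint ranges: [-3.08, 3.08], [-0.75, 2.2], [0.22, 2.44], [-1.43, 4.57], [0, 2.65], [-2.85, 2.85]. Speed limits (rad/s): [2.79, 2.79, 3.14, 3.14, 3.14, 3.14].

## Interface

Orientations are given as a unit quaternion [x, y, z, w].
In Python, from rig import * gives the robot as it stands.
- The arm moves only by the tool move_arm, never from a script. Its argument "commands" is a list that holds one entry, the list of rows, each a list of 6 numbers: the shift along the tool's x, y, z in units of 40 mm (1.0 is 40 mm), then the turn, a rotation vector about the tool's x, y, z in rad. A call has 1 to 12 rows; each row is the pose to reach, as a shift and turn from the pose commanded when the call began, along the tool's axes at that moment; what a row does not reach only later rows make up. A row lasts 1/8 s, in which the tool goes at most 62.5 mm and 10.7 degrees, less where a joint would pass 70% of its speed; a pose out of reach is approached as far as the arm can. A call with a gripper value outside its range is refused whole. "claw" is the closure, from -1 (fully open) to 1 (shut), so that 0 is half open, set as the call begins (left out, the last holds). The fingers move at their own pace and stop on an object; "squeeze" is the grip in N (left out, the last holds). Time passes only in rows, so rows that repeat a pose let the fingers close. It gives the time, the measured TCP pose, the force, the opening and the grip force at its end, in the units of the state.
- get_obs(): the state, without advancing time (a new reading comes with each control period).
- camera(name): name is "scene" or "top" or "wrist"; returns a dict with "pixels" (384x512x3 uint8, blue, green, red), "range_z" (384x512 float32, m along the optical axis (not along the pixel's ray), 0 where there is no reading), "camera_matrix" (3x3 intrinsics, pixels), "extrinsics" (4x4, takes a point from world to camera coordinates). Camera axes: x right, y up, looking along -z (the intrinsics and any distortion apply to the point x, -y, -z); pixel columns grow to the right and rows downward; lengths in m; the calibration is good to about 2 mm. The wrist camera is an equidistant fisheye: a pixel r from the principal point sees the ray r / f radians off the axis. A picture is of the moment at which its call begins.
- hand_in(): hands the job in; it is judged then, once.
The state is a dict: "time": time; "q": joint angles; "joint_velocities": joint speeds; "joint_torque": joint torques, N m; "position": TCP position; "tool_rot": TCP orientation; "ft_force": force on the tool from outside, world axes, zero at the start; "moment": the same for the moment, N m; "grip_width": finger opening in m; "grip_force": force on a finger pad.
Only numpy, scipy, OpenCV 4.12 (cv2) and the standard library are available. Lean on these libraries where they do the work, as an engineer would, in place of code of your own. Each camera call takes 0.05 s, during which the arm holds its last target. There are 200 camera calls.

## Task

Pick up the round odour-filter cartridge by its bar handle, fit it into the grey mounting ring on the lid of the tilted-out bin, and twist it clockwise until its ramps have drawn it down tight on the foam seal, then let go. Do not slam or force it, leave the bin tilted out, and leave everything else where it is.

Things in the scene. Friction and masses are not known exactly. Their poses are not given: they have to be found in the camera images.
- filter: White plastic odour-filter cartridge, 0.13 to 0.20 kg, standing on the worktop at the start: a round plug 93 mm across (foot tapering to 82 mm over the lowest 6 mm), 27 mm high, with black vent slits on its flat top and a bar handle over it. Origin: centre of the underside; z up its axis, x along the bar. A half turn makes no difference.
- handle (a point): Centre of the top of the filter's bar handle (84 x 18 mm, 30 mm high, from 27 to 57 mm above the underside). Axes as the filter's. Below the two ends of the bar two bayonet tabs, 22 mm wide, stick out from the plug to 53.5 mm from its axis, 6.5 to 14.5 mm above the underside, their faces sloped like the ring's ramps.
- vent (a point): Centre of the lid's top face (cream, flat, 178 x 156 mm) on the mounting ring's axis; z is the lid's outward normal, tilted from vertical by the bin's angle; y level across the lid, x up the slope. In the ring lies a sprung foam seal, its top 7 mm above this point (2.5 N when first pressed, 1.4 N more per mm, 6 mm at most): the filter's underside stops there when dropped in.
- ring_top (a point): Centre of the grey ring's mouth, 27 mm above vent, same axes. Wall 57 to 62 mm from the axis; a flange 5 mm thick leaves a 98 mm opening with two opposite notches, 33 degrees wide, for the tabs. The ring was pressed in at any turn: the line of its notches lies up to 35 degrees either way from x (not reported; look, or turn the filter on the flange till it drops 13 mm).
- bin (a joint): Tilt of the bin in rad: 0 shut below the shelf, 0.80 fully out; starts at 0.55 to 0.72. Its hinge lies level along its lower front edge; from there vent is 78 mm along its own x and 170 mm along its z. Only hinge friction (1.2 N m) holds it: pressing on the ring along the axis with over 15 N swings it shut.
- organiser: Slim cream organiser, fixed: 200 mm wide, 300 deep, open shelf at 280 mm. Origin: centre of underside; front is -x. Ring action: turned clockwise (seen from outside) from the notch middle, the tabs meet ramps under the flange at about 33 degrees, then are drawn down 0.12 mm a degree to a solid stop at 75 degrees, 5 mm down, taking up to 0.6 N m. Tight from 2.5 mm down; friction holds it.
- can: Aluminium can, 66 mm across, 115 mm high, on the organiser's shelf; leave it. Origin: centre of its base.
- mug: White ceramic mug, 74 mm across, 90 mm high, on the shelf; leave it. Origin: centre of its base.
- straw_holder: Stainless cup with straws, 68 mm across, 100 mm high (straws to 170 mm), on the shelf; leave it. Origin: centre of its base.
- storage_box: Blue plastic storage box, 131 x 91 x 88 mm, on the shelf; leave it. Origin: centre of its base.
- jar: Glass jar with steel cap, 72 mm across, 95 mm high, on the worktop; leave it. Origin: centre of its base.
- bowl: White ceramic bowl, 130 mm across, 55 mm high, on the worktop; leave it. Origin: centre of its base.
- bottle: Green glass bottle, 64 mm across, 210 mm high, on the worktop; leave it. Origin: centre of its base.
There are look-alikes about, which are no part of the job. Leave any orange look-alike of the filter alone.

How it is judged:
At the end, for the whole second after the job is handed in: The filter sits in the ring, square to the lid (within 3.5 degrees) and centred, its underside drawn to less than 4.5 mm above the lid (7 mm when merely dropped in), at rest and let go; the bin is still tilted out by more than 0.40 rad; nothing else has shifted by more than 30 mm (z of filter in the frame of vent below 0.0045 m and distance between filter and vent below 0.008 m and angle between the z axis of filter and the z axis of vent, either way round below 0.06 rad and linear speed of filter below 0.01 m/s and value of joint bin above 0.4 rad); the robot touches nothing.
It fails at once if the filter is slammed or forced against the bin (over 120 N) (contact force between filter and bin above 120 N).
It fails at once if one of the things around is knocked or shifted by more than 30 mm (distance of any of jar, bowl, bottle, can, mug, straw_holder, storage_box from where it was at the start of the episode above 0.03 m).
It also fails if it takes over 64 s, if anything falls off the work surface, if the arm or the gripper's body presses on something with over 40 N, if the wrist force passes 120 N, or if a joint passes its speed limit or range.

## Working session

There is one attempt and no reset: what is moved stays moved. The work goes in short steps, Python scripts to look and compute and a tool call to move; the robot and the scene stay as the last step left them, time stands still between calls to the robot, and variables do not carry over. Pictures are saved under pics/ and viewed, at most 10 in all, crops included, and the job is handed in when it is done.

Besides the shell and the picture viewer there is one more tool, called as name(argument=value, ...), one argument or row to a line, values as JSON. move_arm: Moves the arm, as the interface text tells. Its arguments: {"type":"object","properties":{"commands":{"type":"array","items":{"type":"array","items":{"type":"array","items":{"type":"number"}}}},"claw":{"type":"number"},"squeeze":{"type":"number"}},"required":["commands"]}

```bash
mkdir -p pics
cat > h.py <<'E'
from rig import *
import numpy as np, cv2
from scipy.spatial.transform import Rotation as R
def shot(n,f):
    c=camera(n); cv2.imwrite(f'pics/{f}.png',c['pixels']); np.savez(f'pics/{f}.npz',**{k:np.asarray(v) for k,v in c.items()}); return c
def cloud(c):
    K=c['camera_matrix'];Z=c['range_z'];v,u=np.indices(Z.shape)
    P=np.stack([(u-K[0,2])/K[0,0]*Z,-(v-K[1,2])/K[1,1]*Z,-Z],-1)
    E=np.linalg.inv(c['extrinsics']); return P@E[:3,:3].T+E[:3,3]
def load(f): return dict(np.load(f'pics/{f}.npz'))
E
python3 - <<'E'
from h import *
a=shot('scene','s0');b=shot('top','t0')
cv2.imwrite('pics/both.png',np.vstack([a['pixels'],b['pixels']])[:, :])
im=np.hstack([a['pixels'],b['pixels']]);cv2.imwrite('pics/both.png',cv2.resize(im,(800,300)))
print(get_obs()); print(a['camera_matrix'],a.keys())
E
```

```text
{'time': 0.1, 'q': array([-1.47750900e+00,  5.28360316e-01,  1.43375493e+00, -2.44593666e-05,
        1.18140985e+00, -1.78515058e-01]), 'joint_velocities': array([-0.00148656, -0.0002691 , -0.00025961,  0.00062811, -0.00034272,
       -0.00010241]), 'joint_torque': array([-4.96556004e-04, -4.40985775e+01, -1.77150446e+01,  6.35337713e-02,
        5.33763960e-02, -4.04062916e-05]), 'position': array([ 0.16778026, -0.60174201,  0.40388319]), 'tool_rot': array([ 9.90778544e-01,  1.35487795e-01,  2.98626126e-05, -9.65827919e-04]), 'ft_force': array([ 0.80892433, -0.36252796,  0.16946855]), 'moment': array([ 0.02748773,  0.00423218, -0.04077683]), 'grip_force': 0.0, 'grip_width': 0.08671569418522347}
[[349.29101428   0.         249.50602156]
 [  0.         349.29101428 193.1692775 ]
 [  0.           0.           1.        ]] dict_keys(['pixels', 'range_z', 'camera_matrix', 'extrinsics'])
```

View pics/s0.png

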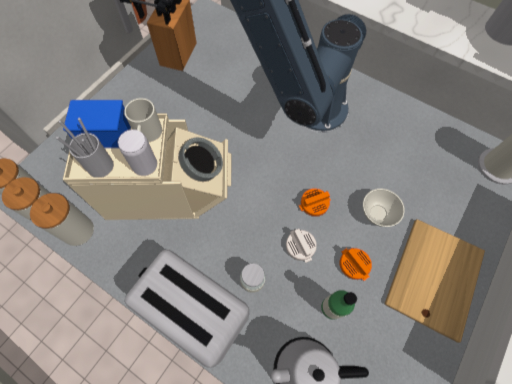

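View pics/t0.png

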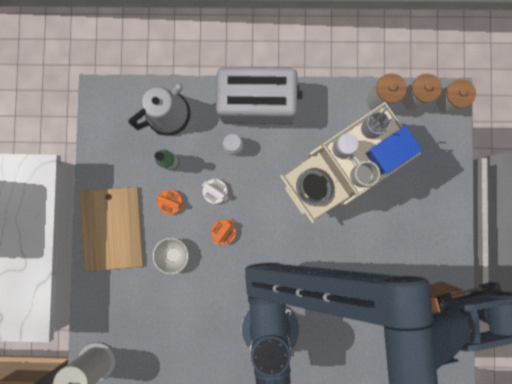

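Scene picture: the white filter with its bar is at (301,245), or (215,191) in top. Things it could be mistaken for: orange cartridges at (315,202) and (356,263), and the jar's cap at (252,277). The grey ring is at (201,159), or (315,187) in top. I choose the white one with slits and a bar, and check it in a crop.

Run:
```python
from h import *
a=load('s0');b=load('t0')
A=cloud(a);B=cloud(b)
cr=lambda im,u,v,r:cv2.resize(im[v-r:v+r,u-r:u+r],(400,400),interpolation=cv2.INTER_CUBIC)
cv2.imwrite('pics/c0.png',np.hstack([cr(a['pixels'],301,245,30),cr(a['pixels'],201,159,36)]))
for n,C,c,u,v in (('s',A,a,301,245),('t',B,b,215,191)):
    P=C[v-25:v+25,u-25:u+25].reshape(-1,3);px=c['pixels'][v-25:v+25,u-25:u+25].reshape(-1,3).astype(int)
    sat=px.max(1)-px.min(1)
    m=(P[:,2]>.045)&(P[:,2]<.065)&(sat<40)
    m2=(P[:,2]>.022)&(P[:,2]<.065)&(sat<40)
    for mm in(m,m2):
        Q=P[mm]; ctr,(w,h),ang=cv2.minAreaRect(Q[:,:2].astype(np.float32)); ev,V=np.linalg.eigh(np.cov(Q[:,:2].T))
        print(n,mm.sum(),Q.mean(0),ctr,w,h,ang,'axis',np.degrees(np.arctan2(V[1,1],V[0,1])),np.sqrt(ev),Q[:,2].max())
# lid/ring
for n,C,u,v in (('s',A,201,159),('t',B,315,187)):
    P=C[v-32:v+32,u-32:u+32].reshape(-1,3);P=P[(P[:,2]>.15)&(P[:,2]<.33)]
    # ransac plane, normals tilted 0.45-0.8
    rng=np.random.default_rng(0);best=[]
    for k in range(3000):
        p=P[rng.choice(len(P),3,False)];nn=np.cross(p[1]-p[0],p[2]-p[0]);l=np.linalg.norm(nn)
        if l<1e-4: continue
        nn/=l;nn*=np.sign(nn[2])
        if not .65<nn[2]<.92: continue
        d=(P-p[0])@nn
        best.append(((abs(d)<.002).sum(),nn,p[0]))
    best.sort(key=lambda t:-t[0])
    k,nn,p0=best[0];
    for i in range(3):
        Q=P[abs((P-p0)@nn)<.0025]; p0=Q.mean(0); nn=np.linalg.svd(Q-p0)[2][2]; nn*=np.sign(nn[2])
    d=(P-p0)@nn
    print(n,k,p0,nn,'tilt',np.arccos(nn[2]),'azim',np.arctan2(nn[1],nn[0]),np.histogram(d,np.arange(-.04,.04,.004)))
    hts=P[(d>.021)&(d<.032)] if ((d>.021)&(d<.032)).sum()>50 else Q
    x=-np.array([nn[0],nn[1],0])/np.hypot(nn[0],nn[1]);y=np.cross(nn,x);y/=np.linalg.norm(y);x=np.cross(y,nn)
    uv=np.c_[(hts-p0)@x,(hts-p0)@y].astype(np.float32)
    (cx,cy),r=cv2.minEnclosingCircle(uv)
    g=np.linalg.lstsq(np.c_[2*uv,np.ones(len(uv))],(uv**2).sum(1),rcond=None)[0]
    print('ring',len(uv),p0+cx*x+cy*y,r,p0+g[0]*x+g[1]*y,((hts-p0)@nn).mean(),np.sqrt(g[2]+g[0]**2+g[1]**2))
```

```text
s 183 [0.50982145 0.21485719 0.0551335 ] (0.5081667900085449, 0.21376964449882507) 0.0835852324962616 0.019413897767663002 57.864891052246094 axis 57.870396024048446 [0.0055625  0.02464282] 0.062049009723590176
s 691 [0.51134301 0.21458149 0.03440075] (0.5081748962402344, 0.21461722254753113) 0.0903216078877449 0.09021192044019699 77.36627960205078 axis 63.57226586237971 [0.02265351 0.02319205] 0.062049009723590176
t 108 [0.50151271 0.21207245 0.05519915] (0.5008924007415771, 0.21157875657081604) 0.08196030557155609 0.01750323921442032 57.43599319458008 axis 57.58271198638968 [0.00529998 0.02430844] 0.06482385439185423
t 432 [0.50118045 0.2108349  0.03521845] (0.5022482872009277, 0.2100539207458496) 0.08939649909734726 0.08962178975343704 0.9490185976028442 axis 79.77352724143404 [0.02242269 0.02318171] 0.06482385439185423
s 996 [ 0.5371379  -0.14206687  0.21095463] [-0.32083083  0.46288568  0.82631981] tilt 0.5982547368735311 azim 2.1768833522251136 (array([ 21,  27,  24,  37,  31,  41,  17,  10,  45, 649, 616, 616, 357,
       212, 101,  86, 389,  99,   0]), array([-4.00000000e-02,
[... 562 characters left out ...]
532834  0.82391858] tilt 0.6025050337284102 azim 2.178244010485753 (array([ 21,  23,  19,  26,  23,  20,  18,  26, 172, 528, 568, 467, 321,
       162,  90, 139, 214, 105,  10]), array([-4.00000000e-02, -3.60000000e-02, -3.20000000e-02, -2.80000000e-02,
       -2.40000000e-02, -2.00000000e-02, -1.60000000e-02, -1.20000000e-02,
       -8.00000000e-03, -4.00000000e-03, -3.46944695e-17,  4.00000000e-03,
        8.00000000e-03,  1.20000000e-02,  1.60000000e-02,  2.00000000e-02,
        2.40000000e-02,  2.80000000e-02,  3.20000000e-02,  3.60000000e-02]))
ring 442 [ 0.54079308 -0.15457085  0.2222172 ] 0.12093710154294968 [ 0.53064853 -0.16295999  0.22297252] 0.02592971839028268 0.06868250548941983
```

View pics/c0.png

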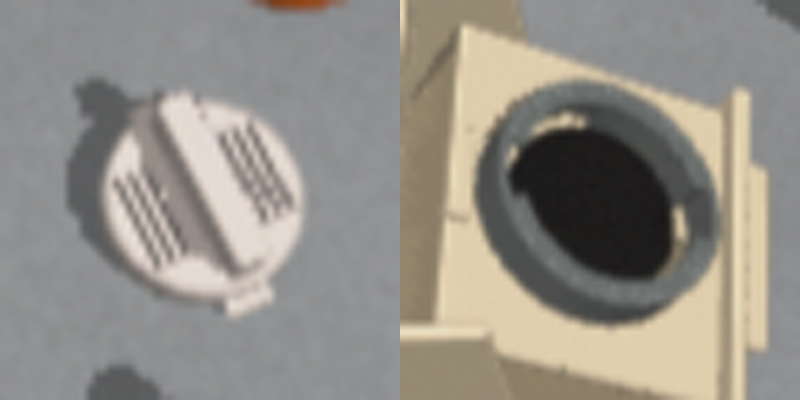

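The crop confirms the choice: a white cartridge with slits and a bar, and one tab at (250,300). In the ring half, cream shows through the notches near (540,135) and (685,225). I'll look at the ring with the wrist camera on the way to the filter.

```bash
cat >> h.py <<'E'
def toolR(z,x):
    z=np.array(z,float);z/=np.linalg.norm(z);x=np.array(x,float);x-=z*(x@z);x/=np.linalg.norm(x)
    return np.c_[x,np.cross(z,x),z]
def row(p,Rt,p0=None,R0=None):
    o=get_obs(); p0=o['position'] if p0 is None else p0
    R0=R.from_quat(o['tool_rot']).as_matrix() if R0 is None else R0
    s=R0.T@(np.array(p)-p0)/.04; r=R.from_matrix(R0.T@Rt).as_rotvec()
    print(np.round(np.r_[s,r],3).tolist(),'mm',np.linalg.norm(s)*40,'deg',np.degrees(np.linalg.norm(r)))
N=np.array([-.322,.464,.825]);N/=np.linalg.norm(N)
LX=np.array([-N[0],-N[1],0]);LX-=N*(LX@N);LX/=np.linalg.norm(LX);LY=np.cross(N,LX)
E
python3 - <<'E'
from h import *
T=toolR(-N,-LX); vent=np.array([.535,-.146,.210])
R0=R.from_quat(get_obs()['tool_rot']);f=R0.inv()*R.from_matrix(T)
row([.33,-.3,.58],(R0*R.from_rotvec(f.as_rotvec()*.5)).as_matrix())
row(vent+N*.40,T)
E
```

```text
[5.933, -6.186, -4.389, -0.285, -0.203, -0.92] mm 385.20204538520784 deg 56.41163508934411
[10.047, -13.852, -3.375, -0.571, -0.407, -1.84] mm 697.6703982442531 deg 112.82327017868818
```

move_arm(
  commands=[
    [[5.93,-6.19,-4.39,-0.285,-0.203,-0.92],[5.93,-6.19,-4.39,-0.285,-0.203,-0.92],[5.93,-6.19,-4.39,-0.285,-0.203,-0.92],[5.93,-6.19,-4.39,-0.285,-0.203,-0.92],[5.93,-6.19,-4.39,-0.285,-0.203,-0.92],[5.93,-6.19,-4.39,-0.285,-0.203,-0.92],[10.05,-13.85,-3.38,-0.571,-0.407,-1.84],[10.05,-13.85,-3.38,-0.571,-0.407,-1.84],[10.05,-13.85,-3.38,-0.571,-0.407,-1.84],[10.05,-13.85,-3.38,-0.571,-0.407,-1.84],[10.05,-13.85,-3.38,-0.571,-0.407,-1.84],[10.05,-13.85,-3.38,-0.571,-0.407,-1.84]],
  ],
  claw=-1,
)

```text
time: 1.6
position: [0.4058, 0.042, 0.5395]
tool_rot: [0.441, 0.847, -0.138, 0.263]
ft_force: [-0.2, -0.0, 0.9]
grip_width: 0.0871
grip_force: 0.0
```

move_arm(
  commands=[
    [[0,0,0,0,0,0],[0,0,0,0,0,0]],
  ],
)

```text
time: 1.85
position: [0.4061, 0.0394, 0.5397]
tool_rot: [0.443, 0.846, -0.138, 0.262]
ft_force: [0.3, -0.4, 0.0]
grip_width: 0.0871
grip_force: 0.0
```

Run:
```python
from h import *
vent=np.array([.535,-.146,.210])
row(vent+N*.40,toolR(-N,-LX))
c=shot('wrist','w1');print(get_obs()['time'],get_obs()['q'],c['camera_matrix'])
```

```text
[-0.001, 0.004, -0.01, -0.002, 0.002, 0.001] mm 0.4291138636983197 deg 0.13837877321591888
1.9 [-0.04031301  0.03248843  1.82574419 -0.57852562  0.97703385 -0.39037838] [[297.31863964   0.         257.05403808]
 [  0.         297.31863964 192.7563244 ]
 [  0.           0.           1.        ]]
```

View pics/w1.png

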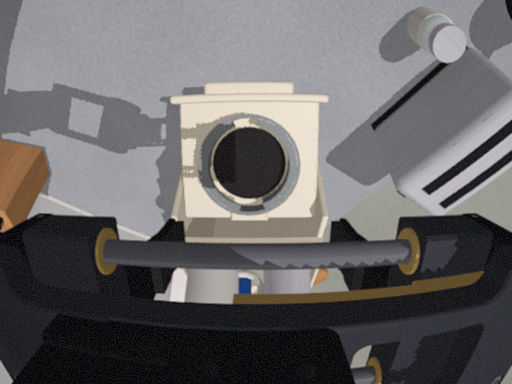

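```bash
cat >> h.py <<'E'
def fcloud(c):
    K=c['camera_matrix'];Z=c['range_z'];v,u=np.indices(Z.shape)
    a=(u-K[0,2])/K[0,0];b=(v-K[1,2])/K[1,1];t=np.hypot(a,b)+1e-9;s=np.tan(t)/t
    P=np.stack([a*s*Z,-b*s*Z,-Z],-1);E=np.linalg.inv(c['extrinsics']);return P@E[:3,:3].T+E[:3,3]
def fproj(c,P):
    E=c['extrinsics'];K=c['camera_matrix'];q=P@E[:3,:3].T+E[:3,3];x,y,z=q[...,0],-q[...,1],-q[...,2]
    r=np.hypot(x,y)+1e-12;t=np.arctan2(r,z);return K[0,2]+K[0,0]*t*x/r,K[1,2]+K[1,1]*t*y/r
def ortho(c,o,ax,ay,half=.08,n=400):
    g=np.linspace(-half,half,n);X,Y=np.meshgrid(g,-g)
    P=o+X[...,None]*ax+Y[...,None]*ay;u,v=fproj(c,P)
    return cv2.remap(c['pixels'],u.astype(np.float32),v.astype(np.float32),cv2.INTER_CUBIC)
E
python3 - <<'E'
from h import *
c=load('w1');C=fcloud(c);P=C[85:215,175:325].reshape(-1,3)
P=P[np.isfinite(P).all(1)]
vent=np.array([.535,-.146,.210]);n=N;o=vent
for i in range(6):
    d=(P-o)@n;q=P-o-np.outer(d,n);r=np.linalg.norm(q,axis=1)
    Q=P[(abs(d)<(.01 if i<2 else .003))&(r>.064)&(r<.09)];o2=Q.mean(0);nn=np.linalg.svd(Q-o2)[2][2];n=nn*np.sign(nn[2]);o=o-n*((o-o2)@n)
lx=-np.array([n[0],n[1],0]);lx-=n*(lx@n);lx/=np.linalg.norm(lx);ly=np.cross(n,lx)
d=(P-o)@n;top=P[(d>.023)&(d<.032)];uv=np.c_[(top-o)@lx,(top-o)@ly]
for i in range(4):
    g=np.linalg.lstsq(np.c_[2*uv,np.ones(len(uv))],(uv**2).sum(1),rcond=None)[0];rr=np.hypot(*(uv-g[:2]).T);uv=uv[(rr>.047)&(rr<.064)]
print('n',n,'tilt',np.arccos(n[2]),'az',np.arctan2(n[1],n[0]),len(uv),'h',((top-o)@n).mean(),np.percentile(rr,[2,50,98]))
vent=o+g[0]*lx+g[1]*ly;print('vent',vent,len(Q))
np.savez('v.npz',vent=vent,n=n)
# notch angles: points inside r 50-56 below flange
rel=P-vent;d=rel@n;x=rel@lx;y=rel@ly;r=np.hypot(x,y);m=(r>.0495)&(r<.0555)&(d<.018)&(d>-.01)
a=np.degrees(np.arctan2(y,x))[m];print(m.sum(),np.sort(a).round())
im=np.hstack([ortho(c,vent+n*.027,lx,ly),ortho(c,vent,lx,ly)])
cv2.imwrite('pics/o1.png',im)
E
```

```text
n [-0.32107168  0.46248064  0.82645305] tilt 0.5980181204718619 az 2.1776447608249936 2815 h 0.026891348657833894 [0.04897964 0.05618251 0.06176857]
vent [ 0.519597   -0.14516398  0.20587548] 3947
414 [-179. -179. -179. -179. -179. -178. -178. -178. -178. -178. -176. -176.
 -176. -176. -176. -175. -175. -175. -175. -175. -174. -174. -174. -173.
 -173. -173. -172. -172. -172. -172. -171. -171. -171. -170. -170. -169.
 -169. -169. -169. -168. -168. -168. -167. -167. -167. -167. -167. -166.
 -166. -166. -166. -165. -165. -164. -164. -164. -163. -163. -163. -163.
 -163. -162. -162. -162. -161. -161. -161. -160. -160. -160. -160. -160.
 -160. -159. -159. -159. -159. -159.  -84.  -83.  -82.  -81.  -80.  -80.
  -78.  -77.  -75.  -75.  -74.  -73.  -72.  -72.  -71.  -70.  -69.  -69.
  -68.  -67.  -66.  -66.  -64.  -64.  -63.  -63.  -62.  -61.  -61.  -61.
  -60.  -59.  -59.  -58.  -58.  -57.  -56.  -56.  -56.  -55.  -55.  -54.
  -54.  -53.  -53.  -52.  -52.  -51.  -51.  -50.  -50.  -50.  -49.  -49.
  -48.  -48.  -47.  -47.  -46.  -46.  -46.  -45.  -45.  -44.  -44.  -43.
  -43.  -42.  -42.  -41
[... 920 characters left out ...]
  12.
   13.   13.   13.   14.   14.   14.   14.   15.   15.   15.   15.   16.
   16.   17.   17.   17.   18.   18.   18.   19.   19.   19.   20.   21.
   21.   21.   22.   23.   25.   25.   25.   26.   27.   30.   31.   32.
   32.   33.   33.   34.   35.   35.   35.   36.   37.   37.   38.   40.
   41.   42.   42.   43.   43.   44.   44.   44.   46.   46.   46.   47.
   49.   49.   49.   50.   51.   51.   52.   52.   53.   53.   55.  168.
  168.  169.  169.  169.  170.  170.  170.  170.  171.  171.  171.  172.
  172.  173.  173.  173.  173.  174.  174.  174.  174.  174.  175.  175.
  175.  176.  176.  177.  177.  177.  177.  177.  178.  178.  178.  178.
  178.  180.  180.  180.  180.  180.]
```

View pics/o1.png

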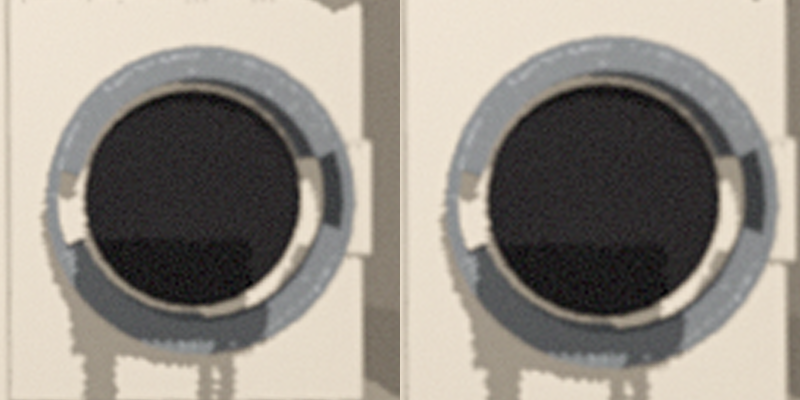

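The ring view shows its notches at (65,208) and (335,188) in the left panel, so the notch line lies about +4.5° from lid x. The ring's outline is centred at (201,200). Next is a hover over the filter.

Run:
```python
from h import *
a=np.radians(57.7)
row([.505,.213,.39],toolR([0,0,-1],[np.cos(a),np.sin(a),0]))
```

```text
[3.912, 4.515, 1.849, 0.35, 0.532, 1.132] mm 250.1370413293373 deg 74.42455908556931
```

move_arm(
  commands=[
    [[3.91,4.51,1.85,0.35,0.532,1.132],[3.91,4.51,1.85,0.35,0.532,1.132],[3.91,4.51,1.85,0.35,0.532,1.132],[3.91,4.51,1.85,0.35,0.532,1.132],[3.91,4.51,1.85,0.35,0.532,1.132],[3.91,4.51,1.85,0.35,0.532,1.132],[3.91,4.51,1.85,0.35,0.532,1.132],[3.91,4.51,1.85,0.35,0.532,1.132],[3.91,4.51,1.85,0.35,0.532,1.132],[3.91,4.51,1.85,0.35,0.532,1.132]],
  ],
)

```text
time: 3.15
position: [0.505, 0.2134, 0.3904]
tool_rot: [0.875, 0.483, 0.0, 0.0]
ft_force: [0.5, 0.9, -0.1]
grip_width: 0.0867
grip_force: 0.0
```

Run:
```python
from h import *
c=shot('wrist','w2');C=fcloud(c);P=C.reshape(-1,3);px=c['pixels'].reshape(-1,3).astype(int)
d=np.hypot(P[:,0]-.505,P[:,1]-.213);sat=px.max(1)-px.min(1)
for lo,hi in ((.048,.065),(.02,.034)):
    Q=P[(d<.06)&(P[:,2]>lo)&(P[:,2]<hi)&(sat<40)]
    r=cv2.minAreaRect(Q[:,:2].astype(np.float32));_,V=np.linalg.eigh(np.cov(Q[:,:2].T))
    print(len(Q),Q.mean(0),r,np.degrees(np.arctan2(V[1,1],V[0,1])),cv2.minEnclosingCircle(Q[:,:2].astype(np.float32)))
Q=P[(d>.07)&(d<.09)];print('table',np.median(Q[:,2]))
a=np.radians(57.7);row([.505,.213,.39],toolR([0,0,-1],[np.cos(a),np.sin(a),0]));o=get_obs();print(o['time'],o['position'],o['q'])
cv2.imwrite('pics/o2.png',ortho(c,np.array([.505,.213,.057]),np.array([1,0,0]),np.array([0,1,0])))
```

```text
1232 [0.50687233 0.2135098  0.05629525] ((0.5065184831619263, 0.2123286873102188), (0.08255188167095184, 0.017767813056707382), 57.455970764160156) 57.73473857489123 ((0.5059407353401184, 0.21278735995292664), 0.0416116788983345)
3422 [0.50680983 0.21458955 0.02666271] ((0.5063617825508118, 0.21325945854187012), (0.09018222987651825, 0.09173709154129028), 55.89180374145508) 147.97797413383967 ((0.5056835412979126, 0.2124016135931015), 0.04630592465400696)
table 0.30118410670547113
[-0.011, 0.01, 0.008, 0.001, -0.0, 0.002] mm 0.6875907714653552 deg 0.14746709727202073
3.2 [0.50490008 0.21359334 0.39033278] [ 1.96460062e-01  4.42537071e-01  1.64233184e+00 -6.64183370e-04
  1.05580552e+00  7.58194406e-01]
```

View pics/o2.png

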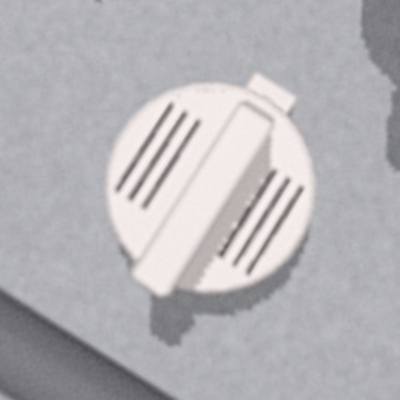

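Bar centre is (0.506, 0.2125) and its axis is 57.6°; the picture confirms the bar (205,200) and tab (272,92). Descending.

move_arm(
  commands=[
    [[0,0.03,1.4,0,0,0],[0,0.03,2.8,0,0,0],[0,0.03,3.8,0,0,0],[0,0.03,4.2,0,0,0],[0,0.03,4.45,0,0,0],[0,0.03,4.45,0,0,0]],
  ],
)

```text
time: 3.95
position: [0.5064, 0.2133, 0.2127]
tool_rot: [0.875, 0.483, 0.001, 0.0]
ft_force: [0.4, -0.4, -0.3]
grip_width: 0.0872
grip_force: 0.0
```

move_arm(
  commands=[
    [[0,0,0,0,0,0],[0,0,0,0,0,0],[0,0,0,0,0,0],[0,0,0,0,0,0],[0,0,0,0,0,0],[0,0,0,0,0,0]],
  ],
  claw=1,
  squeeze=50,
)

```text
time: 4.7
position: [0.506, 0.2131, 0.2122]
tool_rot: [0.876, 0.483, 0.0, 0.0]
ft_force: [-1.0, -0.1, -0.2]
grip_width: 0.0346
grip_force: 0.0
```

move_arm(
  commands=[
    [[0,0,0,0,0,0],[0,0,0,0,0,0],[0,0,0,0,0,0],[0,0,0,0,0,0],[0,0,0,0,0,0]],
  ],
)

```text
time: 5.32
position: [0.506, 0.2131, 0.2122]
tool_rot: [0.876, 0.483, 0.0, 0.0]
ft_force: [-0.7, -0.2, -0.8]
grip_width: 0.0172
grip_force: 50.0
```

move_arm(
  commands=[
    [[0,0,-0.5,0,0,0],[0,0,-1.5,0,0,0],[0,0,-2.75,0,0,0],[0,0,-4,0,0,0],[0,0,-5,0,0,0],[0,0,-6,0,0,0],[0,0,-6.5,0,0,0],[0,0,-6.5,0,0,0]],
  ],
)

```text
time: 6.32
position: [0.5058, 0.2131, 0.4736]
tool_rot: [0.875, 0.483, 0.002, 0.001]
ft_force: [-0.1, 0.3, -1.9]
grip_width: 0.0173
grip_force: 50.0
```

Run:
```python
from h import *
d=np.load('v.npz');n=d['n'];v=d['vent'];lx=-np.array([n[0],n[1],0]);lx-=n*(lx@n);lx/=np.linalg.norm(lx);ly=np.cross(n,lx)
a=np.radians(4.5);T=toolR(-n,-(np.cos(a)*lx+np.sin(a)*ly))
# 80 mm above mouth: underside height .107 ; grasp .048 above underside
row(v+n*(.107+.048+.164),T);print(get_obs()['position'],get_obs()['grip_width'],get_obs()['ft_force'])
```

```text
[-5.64, 0.933, 0.088, -0.326, -0.546, -1.21] mm 228.69028415906456 deg 78.29277358555345
[0.50582342 0.21313734 0.47360486] 0.01725342390237293 [-0.12088913  0.32231767 -1.909685  ]
```

move_arm(
  commands=[
    [[-0.7,0.12,0.01,-0.04,-0.07,-0.15],[-1.4,0.23,0.02,-0.08,-0.136,-0.3],[-2.1,0.35,0.03,-0.12,-0.205,-0.45],[-2.8,0.47,0.045,-0.163,-0.273,-0.605],[-3.5,0.58,0.05,-0.2,-0.34,-0.75],[-4.2,0.7,0.065,-0.243,-0.407,-0.9],[-4.9,0.81,0.08,-0.283,-0.474,-1.05],[-5.64,0.93,0.09,-0.326,-0.546,-1.21],[-5.64,0.93,0.09,-0.326,-0.546,-1.21],[-5.64,0.93,0.09,-0.326,-0.546,-1.21],[-5.64,0.93,0.09,-0.326,-0.546,-1.21],[-5.64,0.93,0.09,-0.326,-0.546,-1.21]],
  ],
)

```text
time: 7.82
position: [0.4174, 0.0029, 0.4684]
tool_rot: [0.409, 0.864, -0.148, 0.254]
ft_force: [1.1, 0.2, -1.7]
grip_width: 0.018
grip_force: 50.0
```

```bash
cat >> h.py <<'E'
d_=np.load('v.npz');n=d_['n'];vent=d_['vent'];lx=-np.array([n[0],n[1],0]);lx-=n*(lx@n);lx/=np.linalg.norm(lx);ly=np.cross(n,lx)
L=np.c_[lx,ly,n]
def st():
    o=get_obs();p=L.T@(o['position']-vent);Rt=L.T@R.from_quat(o['tool_rot']).as_matrix()
    print('t',round(o['time'],2),'lid xyz mm (z=underside)',(p*1e3-[0,0,212]).round(1),'turn',np.degrees(np.arctan2(-Rt[1,0],-Rt[0,0])).round(1),'tilt err',np.degrees(np.arccos(-Rt[2,2])).round(2),'F',(L.T@o['ft_force']).round(1),'M',(L.T@o['moment']).round(2),'q6',o['q'][5].round(2))
E
python3 - <<'E'
from h import *
a=np.radians(4.5);T=toolR(-n,-(np.cos(a)*lx+np.sin(a)*ly))
row(vent+n*(.107+.212),T);st()
c=shot('wrist','w3');s=shot('scene','s3')
C=cloud(s);im=s['pixels'][90:240,120:300];cv2.imwrite('pics/s3c.png',np.hstack([cv2.resize(im,(480,400),interpolation=cv2.INTER_CUBIC),cv2.resize(c['pixels'],(320,240),interpolation=cv2.INTER_AREA)[np.r_[0:240,[0]*160]]]))
E
```

```text
[-0.02, -0.015, -0.019, -0.002, -0.002, 0.003] mm 1.2649039622492837 deg 0.2283213850310047
t 7.83 lid xyz mm (z=underside) [ -0.9   0.5 106.2] turn 4.7 tilt err 0.17 F [-0.6  1.  -1.7] M [ 0.08  0.47 -0.1 ] q6 -0.42
```

View pics/s3c.png

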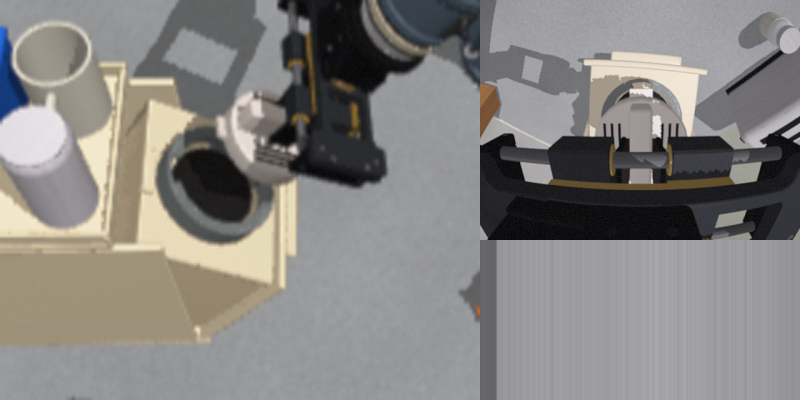

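The filter hangs square, lined up with the ring ((630,95) in the wrist inset, with the notch ahead of it). Descending to the mouth.

move_arm(
  commands=[
    [[-0.02,-0.01,0.5,0,0,0],[-0.02,-0.01,1,0,0,0],[-0.02,-0.01,1.4,0,0,0],[-0.02,-0.01,1.6,0,0,0],[-0.02,-0.01,1.75,0,0,0],[-0.02,-0.01,1.9,0,0,0],[-0.02,-0.01,1.9,0,0,0]],
  ],
)

```text
time: 8.8
position: [0.4414, -0.0336, 0.406]
tool_rot: [0.409, 0.864, -0.148, 0.254]
ft_force: [-0.2, 0.8, -1.3]
grip_width: 0.0177
grip_force: 50.0
```

```bash
python3 -c "from h import *;st()"
```

```text
t 8.8 lid xyz mm (z=underside) [ 0.1 -0.6 30.1] turn 4.6 tilt err 0.19 F [-1.3  0.3 -0.6] M [ 0.09  0.52 -0.03] q6 -0.31
```

move_arm(
  commands=[
    [[0,0,0.05,0,0,0],[0,0,0.1,0,0,0],[0,0,0.15,0,0,0],[0,0,0.2,0,0,0],[0,0,0.25,0,0,0],[0,0,0.25,0,0,0]],
  ],
)

```text
time: 9.55
position: [0.4446, -0.0383, 0.3977]
tool_rot: [0.409, 0.864, -0.148, 0.254]
ft_force: [-0.2, -0.5, -2.0]
grip_width: 0.0174
grip_force: 50.0
```

```bash
python3 -c "from h import *;st()"
```

```text
t 9.55 lid xyz mm (z=underside) [ 0.1 -0.7 20. ] turn 4.6 tilt err 0.2 F [-0.9 -0.4 -1.8] M [ 0.08  0.46 -0.11] q6 -0.29
```

No contact yet. On through the notches, 10 mm more.

move_arm(
  commands=[
    [[0,0,0.06,0,0,0],[0,0,0.12,0,0,0],[0,0,0.18,0,0,0],[0,0,0.24,0,0,0],[0,0,0.24,0,0,0]],
  ],
)

```text
time: 10.18
position: [0.4477, -0.0427, 0.3897]
tool_rot: [0.409, 0.864, -0.148, 0.254]
ft_force: [1.4, 0.1, -2.0]
grip_width: 0.0176
grip_force: 50.0
```

```bash
python3 -c "from h import *;st()"
```

```text
t 10.18 lid xyz mm (z=underside) [ 0.1 -0.6 10.4] turn 4.6 tilt err 0.19 F [-0.5  1.2 -2. ] M [ 0.19  0.48 -0.16] q6 -0.27
```

move_arm(
  commands=[
    [[0,0,0.03,0,0,0],[0,0,0.06,0,0,0],[0,0,0.09,0,0,0],[0,0,0.09,0,0,0]],
  ],
)

```text
time: 10.68
position: [0.4487, -0.0442, 0.387]
tool_rot: [0.409, 0.864, -0.148, 0.254]
ft_force: [-1.1, 1.7, 0.9]
grip_width: 0.0175
grip_force: 50.0
```

```bash
python3 -c "from h import *;st()"
```

```text
t 10.68 lid xyz mm (z=underside) [ 0.  -0.7  7.2] turn 4.6 tilt err 0.17 F [-1.2  0.1  1.9] M [ 0.25  0.54 -0.08] q6 -0.26
```

Run:
```python
from h import *
for f in('s0','t0'):
    P=cloud(load(f)).reshape(-1,3);q=(P-vent)@L;r=np.hypot(q[:,0],q[:,1])
    m=(r<.14)&(q[:,2]>.06)&(q[:,2]<.3)&(q[:,0]>.02);Q=q[m];r=r[m]
    for lo,hi in((.06,.1),(.1,.15),(.15,.3)):
        k=(Q[:,2]>lo)&(Q[:,2]<=hi)
        if k.any():
            i=np.argmin(r[k]);print(f,lo,hi,k.sum(),'closest',Q[k][i].round(3),'maxz',Q[k][:,2].max(), 'ang',np.percentile(np.degrees(np.arctan2(Q[k][:,1],Q[k][:,0])),[2,98]).round())
```

move_arm(
  commands=[
    [[0,0,0,0,0,0.09],[0,0,0,0,0,0.18],[0,0,0,0,0,0.27],[0,0,0,0,0,0.36],[0,0,0,0,0,0.45],[0,0,0,0,0,0.45]],
  ],
  squeeze=60,
)

```text
time: 11.42
position: [0.4487, -0.0441, 0.3871]
tool_rot: [0.591, 0.751, -0.087, 0.281]
ft_force: [-1.6, 2.3, 0.4]
grip_width: 0.0177
grip_force: 60.0
```

```bash
python3 -c "from h import *;st()"
```

```text
t 11.43 lid xyz mm (z=underside) [ 0.  -0.6  7.2] turn -21.1 tilt err 0.15 F [-2.1  0.   1.9] M [ 0.27  0.53 -0.02] q6 0.19
```

move_arm(
  commands=[
    [[0,0,0,0,0,0.06],[0,0,0,0,0,0.12],[0,0,0.01,0,0,0.18],[0,0,0.02,0,0,0.24],[0,0,0.03,0,0,0.3],[0,0,0.04,0,0,0.36],[0,0,0.05,0,0,0.42],[0,0,0.05,0,0,0.42]],
  ],
)

```text
time: 12.42
position: [0.4494, -0.045, 0.3855]
tool_rot: [0.734, 0.612, -0.027, 0.293]
ft_force: [-1.5, 3.7, 2.0]
grip_width: 0.0176
grip_force: 60.0
```

```bash
python3 -c "from h import *;st()"
```

```text
t 12.43 lid xyz mm (z=underside) [ 0.1 -0.6  5.3] turn -45.1 tilt err 0.13 F [-2.1  0.9  3.9] M [ 0.28  0.56 -0.05] q6 0.61
```

move_arm(
  commands=[
    [[0,0,0.01,0,0,0.06],[0,0,0.02,0,0,0.12],[0,0,0.03,0,0,0.18],[0,0,0.04,0,0,0.24],[0,0,0.05,0,0,0.3],[0,0,0.06,0,0,0.35],[0,0,0.065,0,0,0.38],[0,0,0.065,0,0,0.38]],
  ],
)

```text
time: 13.42
position: [0.4504, -0.0464, 0.3838]
tool_rot: [0.836, 0.462, 0.029, 0.293]
ft_force: [-2.6, 3.7, 5.1]
grip_width: 0.0176
grip_force: 60.0
```

```bash
python3 -c "from h import *;st()"
```

```text
t 13.43 lid xyz mm (z=underside) [ 0.5 -0.5  2.9] turn -66.9 tilt err 0.11 F [-0.9  0.   6.7] M [0.19 0.36 0.12] q6 1.0
```

move_arm(
  commands=[
    [[0,0,0.005,0,0,0.02],[0,0,0.01,0,0,0.04],[0,0,0.01,0,0,0.05],[0,0,0.01,0,0,0.05]],
  ],
)

```text
time: 13.92
position: [0.4505, -0.0465, 0.3834]
tool_rot: [0.847, 0.442, 0.036, 0.292]
ft_force: [-2.1, 3.4, 5.7]
grip_width: 0.0173
grip_force: 60.0
```

```bash
python3 -c "from h import *;st()"
```

```text
t 13.93 lid xyz mm (z=underside) [ 0.4 -0.5  2.6] turn -69.7 tilt err 0.11 F [-0.1  0.2  6.9] M [0.2  0.43 0.22] q6 1.05
```

Turned 74° with the underside at about 2.6 mm. I'll open, then back off 100 mm along the axis.

move_arm(
  commands=[
    [[0,0,0,0,0,0],[0,0,0,0,0,0],[0,0,0,0,0,0],[0,0,0,0,0,0],[0,0,0,0,0,0],[0,0,0,0,0,0],[0,0,0,0,0,0],[0,0,0,0,0,0]],
  ],
  claw=-0.2,
)

```text
time: 14.92
position: [0.4503, -0.0466, 0.3828]
tool_rot: [0.848, 0.44, 0.036, 0.292]
ft_force: [0.4, -0.0, 0.3]
grip_width: 0.0524
grip_force: 0.0
```

move_arm(
  commands=[
    [[0,0,-0.2,0,0,0],[0,0,-0.7,0,0,0],[0,0,-1.5,0,0,0],[0,0,-2.3,0,0,0],[0,0,-3,0,0,0],[0,0,-3.5,0,0,0],[0,0,-3.5,0,0,0]],
  ],
)

```text
time: 15.8
position: [0.4054, 0.0189, 0.5001]
tool_rot: [0.848, 0.441, 0.038, 0.293]
ft_force: [1.1, -0.2, 0.1]
grip_width: 0.0527
grip_force: 0.0
```

Run:
```python
from h import *
st();c=shot('wrist','w4');P=fcloud(c).reshape(-1,3);q=(P-vent)@L;r=np.hypot(q[:,0],q[:,1])
lid=q[(abs(q[:,2])<.008)&(r>.066)&(abs(q[:,1])<.085)&(q[:,0]<.075)&(q[:,0]>-.075)]
A=lambda Q:np.linalg.lstsq(np.c_[Q[:,:2],np.ones(len(Q))],Q[:,2],rcond=None)[0]
bar=q[(r<.044)&(q[:,2]>.052)&(q[:,2]<.07)];top=q[(r<.043)&(q[:,2]>.022)&(q[:,2]<.04)]
for k,Q in(('lid',lid),('bar',bar),('top',top)):
    print(k,len(Q),'slopes,h',A(Q).round(4),np.median(Q,0).round(4))
print(cv2.minAreaRect(bar[:,:2].astype(np.float32)))
s=shot('scene','s4');im=np.hstack([cv2.resize(c['pixels'],(400,300)),cv2.resize(s['pixels'],(400,300))]);cv2.imwrite('pics/f4.png',im)
```

```text
t 15.8 lid xyz mm (z=underside) [  0.5  -0.3 143.7] turn -69.9 tilt err 0.06 F [ 0.7  0.7 -0.3] M [ 0.05  0.31 -0.02] q6 0.85
lid 6811 slopes,h [ 0.0075 -0.0014  0.0004] [-0.0161  0.0476  0.0001]
bar 1570 slopes,h [-0.0104 -0.0078  0.0588] [0.0003 0.001  0.0589]
top 3618 slopes,h [-0.      0.0035  0.0293] [-0.0031  0.0018  0.0293]
((0.0008126981556415558, -0.0011097490787506104), (0.017972147092223167, 0.08251702040433884), 20.535655975341797)
```

View pics/f4.png

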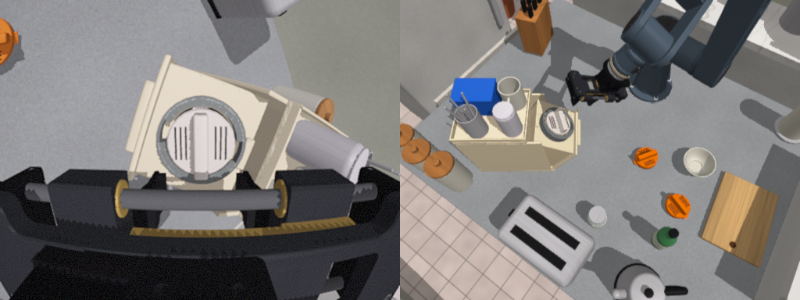

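The picture shows the filter seated square in the ring at (200,140), with its underside at about 2 mm. The bin is unchanged and nothing else has moved. Handing in.

```bash
python3 -c "from rig import *;print(hand_in())"
```

```text
the job is handed in; nothing more can be done
None
```

The white filter is in the ring, twisted about 74° clockwise and released. Its underside measured about 2 mm above the lid (limit 4.5 mm), square and centred. The bin is still tilted out at about 0.60 rad, nothing else looked moved, and the job is handed in (the call returned no verdict).

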